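# Restack the fitting tins and hold up the overfilled one

## Task

One of the three identical closed tins standing on the bench has been overfilled: lay the separator board flat and squarely on the bottom layer of flat tins in the crate, heft the three tins to find by feel which is heaviest, and stand the two lighter ones upright and fully on the board, one either side of its grip batten. Finish while holding the heaviest tin up in the gripper, upright and still, with its middle more than 20 cm above the work surface and clear of everything else; do not put it down or let go. Leave the loose fittings, jar and spanner where they are and knock nothing over.

Things in the scene. Friction and masses are not known exactly. Their poses are not given: they have to be found in the camera images.
- layer_top (a point): Middle of the top of the bottom layer: a fixed open wooden crate (230 x 126 mm outside, rim 28 mm high) filled with six flat tins in 3 x 2 whose tops stand level, 48 mm above the work surface. This point lies at that height in the middle; x runs along the crate's long side.
- crate: The same crate; origin under its centre on the work surface, x along its long side.
- board: Loose plywood separator board, 210 (x) x 100 (y) x 8 mm, 0.2 kg, starts flat on the work surface beside the tins. Origin at the centre of its underside.
- board_grip (a point): Centre of the wooden grip batten on the middle of the separator board: 44 mm long (along the board's x), 16 mm wide (y), rising 30 mm above the board (its top 38 mm above the board's underside); this point is 23 mm above the underside. Axes as the board's. Each half of the board beside the batten takes one tin, e.g. 65 mm either way along x.
- tin_a_center (a point): Centre of one of three outwardly identical closed square metal tins, 50 x 50 x 70 mm tall, standing on the work surface at the start; this point is half-way up, 35 mm above the underside; x and y square to its sides, z up. Lids do not come off. Full weight: two of the tins 0.2 to 0.3 kg each, the third (any of them, by chance) 0.5 to 0.65 kg; contents can shift 2 mm inside.
- tin_b_center (a point): Centre of one of three outwardly identical closed square metal tins, 50 x 50 x 70 mm tall, standing on the work surface at the start; this point is half-way up, 35 mm above the underside; x and y square to its sides, z up. Lids do not come off. Full weight: two of the tins 0.2 to 0.3 kg each, the third (any of them, by chance) 0.5 to 0.65 kg; contents can shift 2 mm inside.
- tin_c_center (a point): Centre of one of three outwardly identical closed square metal tins, 50 x 50 x 70 mm tall, standing on the work surface at the start; this point is half-way up, 35 mm above the underside; x and y square to its sides, z up. Lids do not come off. Full weight: two of the tins 0.2 to 0.3 kg each, the third (any of them, by chance) 0.5 to 0.65 kg; contents can shift 2 mm inside.
- tin_a: The tin of point tin_a_center; origin at the centre of its underside.
- tin_b: The tin of point tin_b_center; origin at the centre of its underside.
- tin_c: The tin of point tin_c_center; origin at the centre of its underside.
- plug: Bystander, leave alone: black cast iron pipe plug, 42 mm across, 34 mm tall, square head up. Origin at its underside.
- reducer: Bystander, leave alone: blue nylon reducer, 48 mm across, 54 mm tall, standing. Origin at its underside.
- tee: Bystander, leave alone: brass barbed tee lying flat, 60 x 40 x 20 mm. Origin at its underside.
- grommet: Bystander, leave alone: black rubber ring, 30 mm across, 10 mm tall, lying flat. Origin at its underside.
- paste: Bystander, leave alone: white jar with a metal cap, 52 mm across, 62 mm tall. Origin at its underside.
- wrench: Bystander, leave alone: steel spanner 170 mm long, lying flat. Origin at its underside, mid-length.

How it is judged:
On the way, in this order (a step that is already met when the one before it is completed fails the run):
1. the separator board lies flat and squarely on the bottom layer, released (horizontal distance between board_grip and layer_top below 0.025 m and angle between the x axis of board and the x axis of crate, either way round below 0.2 rad and angle between board_grip's own z axis and vertical below 0.06 rad and z of board_grip in the frame of layer_top between 0.015 and 0.031 m and contact force between board and the fingers below 0.1 N), for 0.2 s.
2. a first tin stands on the separator board, released (((x of tin_a_center in the frame of board between -0.087 and 0.087 m and y of tin_a_center in the frame of board between -0.032 and 0.032 m and z of tin_a_center in the frame of board between 0.036 and 0.05 m and angle between tin_a_center's own z axis and vertical below 0.1 rad and contact force between tin_a and the fingers below 0.1 N and contact force between tin_a and board above 1 N) or (x of tin_b_center in the frame of board between -0.087 and 0.087 m and y of tin_b_center in the frame of board between -0.032 and 0.032 m and z of tin_b_center in the frame of board between 0.036 and 0.05 m and angle between tin_b_center's own z axis and vertical below 0.1 rad and contact force between tin_b and the fingers below 0.1 N and contact force between tin_b and board above 1 N) or (x of tin_c_center in the frame of board between -0.087 and 0.087 m and y of tin_c_center in the frame of board between -0.032 and 0.032 m and z of tin_c_center in the frame of board between 0.036 and 0.05 m and angle between tin_c_center's own z axis and vertical below 0.1 rad and contact force between tin_c and the fingers below 0.1 N and contact force between tin_c and board above 1 N))), for 0.2 s.
At the end, for the whole second after the job is handed in: Board flat on the layer, within 25 mm and 0.2 rad, untouched; the two lighter tins upright on it (within 87 mm lengthwise, 32 mm across of its middle), over 85 mm apart, released, pressing 1 to 4 N each; the heaviest gripped, still, upright within 0.3 rad, centre above 0.20 m, touching nothing else (all of step 1 and (((x of tin_b_center in the frame of board between -0.087 and 0.087 m and y of tin_b_center in the frame of board between -0.032 and 0.032 m and z of tin_b_center in the frame of board between 0.036 and 0.05 m and angle between tin_b_center's own z axis and vertical below 0.1 rad and contact force between tin_b and the fingers below 0.1 N and contact force between tin_b and board between 1 and 4 N and contact force between tin_a and tin_b below 0.1 N) and (x of tin_c_center in the frame of board between -0.087 and 0.087 m and y of tin_c_center in the frame of board between -0.032 and 0.032 m and z of tin_c_center in the frame of board between 0.036 and 0.05 m and angle between tin_c_center's own z axis and vertical below 0.1 rad and contact force between tin_c and the fingers below 0.1 N and contact force between tin_c and board between 1 and 4 N and contact force between tin_a and tin_c below 0.1 N) and horizontal distance between tin_b_center and tin_c_center above 0.085 m and height (world z) of tin_a_center above 0.2 m and contact force between tin_a and the fingers above 2 N and angle between tin_a_center's own z axis and vertical below 0.3 rad and linear speed of tin_a below 0.05 m/s and contact force between tin_a and board below 0.1 N) or ((x of tin_a_center in the frame of board between -0.087 and 0.087 m and y of tin_a_center in the frame of board between -0.032 and 0.032 m and z of tin_a_center in the frame of board between 0.036 and 0.05 m and angle between tin_a_center's own z axis and vertical below 0.1 rad and contact force between tin_a and the fingers below 0.1 N and contact force between tin_a and board between 1 and 4 N and contact force between tin_b and tin_a below 0.1 N) and (x of tin_c_center in the frame of board between -0.087 and 0.087 m and y of tin_c_center in the frame of board between -0.032 and 0.032 m and z of tin_c_center in the frame of board between 0.036 and 0.05 m and angle between tin_c_center's own z axis and vertical below 0.1 rad and contact force between tin_c and the fingers below 0.1 N and contact force between tin_c and board between 1 and 4 N and contact force between tin_b and tin_c below 0.1 N) and horizontal distance between tin_a_center and tin_c_center above 0.085 m and height (world z) of tin_b_center above 0.2 m and contact force between tin_b and the fingers above 2 N and angle between tin_b_center's own z axis and vertical below 0.3 rad and linear speed of tin_b below 0.05 m/s and contact force between tin_b and board below 0.1 N) or ((x of tin_a_center in the frame of board between -0.087 and 0.087 m and y of tin_a_center in the frame of board between -0.032 and 0.032 m and z of tin_a_center in the frame of board between 0.036 and 0.05 m and angle between tin_a_center's own z axis and vertical below 0.1 rad and contact force between tin_a and the fingers below 0.1 N and contact force between tin_a and board between 1 and 4 N and contact force between tin_c and tin_a below 0.1 N) and (x of tin_b_center in the frame of board between -0.087 and 0.087 m and y of tin_b_center in the frame of board between -0.032 and 0.032 m and z of tin_b_center in the frame of board between 0.036 and 0.05 m and angle between tin_b_center's own z axis and vertical below 0.1 rad and contact force between tin_b and the fingers below 0.1 N and contact force between tin_b and board between 1 and 4 N and contact force between tin_c and tin_b below 0.1 N) and horizontal distance between tin_a_center and tin_b_center above 0.085 m and height (world z) of tin_c_center above 0.2 m and contact force between tin_c and the fingers above 2 N and angle between tin_c_center's own z axis and vertical below 0.3 rad and linear speed of tin_c below 0.05 m/s and contact force between tin_c and board below 0.1 N))); the arm keeps its last pose, push and grip.
It fails at once if a bystander is moved more than 40 mm (distance of any of plug, reducer, tee, grommet, paste, wrench from where it was at the start of the episode above 0.04 m).
It fails at once if a tin is knocked over (angle between any of tin_a_center, tin_b_center, tin_c_center's own z axis and vertical above 0.8 rad).
It also fails if it takes over 72 s, if anything falls off the work surface, if the arm or the gripper's body presses on something with over 40 N, if the wrist force passes 120 N, or if a joint passes its speed limit or range.

## Robot

A 6-joint arm with a two-finger parallel gripper is mounted at the origin on the work surface. World frame = base frame: x ahead of the robot, y to its left, z up, the work surface at z = 0. Lengths are in m, angles in rad, forces in N, time in s.
With the tool pointing down it reaches from about 0.25 to 0.775 m from the base axis. Payload 4 kg.
Tool frame: the origin (TCP) lies at the very end of the fingers, on their centre line; the grasp point (between the pads) lies hold_point_z behind it (hold_point_z is the distance from the TCP to the grasp point, in m); z points along the fingers, y is the direction in which the jaws open and shut (so a half turn about z gives the same grasp; the last joint's range is limited). The gripper opens to 94 mm and grips with 3 to 60 N. Pads are 16 mm wide; open, the fingers measure 119 mm over their backs; the gripper's body (75 mm by 177 mm) begins 78 mm behind the grasp point.
Start: joints at [-1.26, 0.087, 1.371, -0, 1.684, -0.103], TCP at [0.221, -0.504, 0.206] pointing down, gripper open.
Joint ranges: [-3.1, 3.1], [-0.76, 2.03], [0.27, 2.55], [-1.08, 4.22], [0.17, 2.65], [-2.57, 2.57]. Speed limits (rad/s): [2.79, 2.79, 3.14, 3.14, 3.14, 3.14].

## Interface

Orientations are given as [roll, pitch, yaw] about the fixed x, y, z axes, in that order (R = Rz(yaw) Ry(pitch) Rx(roll)).
In Python, from bench import * gives the robot as it stands.
- The arm moves only by the tool step_arm, never from a script. Its argument "increments" is text: rows parted by semicolons, each of 6 numbers parted by spaces: the shift along the tool's x, y, z in cm, then the turn, a rotation vector about the tool's x, y, z in rad. A call has 1 to 5 rows; each row shifts and turns the commanded pose from where the row before left it, along the tool's axes as they then stand; what a row does not reach is not made up. A row lasts 1/10 s, in which the tool goes at most 50 mm and 8.59 degrees, less where a joint would pass 70% of its speed; a pose out of reach is approached as far as the arm can. A call is refused whole if a number of a shift passes 5 or a number of a turn 0.15, either way. A call with a gripper value outside its range is refused whole. "claw" is the gripper's target within -1 to 1 (shut at 1, half-way at 0, fully open at -1), set as the call begins (left out, the last holds). The fingers move at their own pace and stop on an object; the grip force is fixed at half the most. Time passes only in rows, so rows that do not move let the fingers close. It gives the time, the measured TCP pose, the force and the opening at its end, in the units of the state.
- get_obs(): the state, without advancing time (a new reading comes with each control period).
- snapshot(name): name is "scene" or "top" or "wrist"; returns the picture (400x640x3 uint8, red, green, blue); there is no depth.
- calibration(name): a dict with "camera_matrix" (3x3 intrinsics, pixels), "eye" and "orientation" of the camera in the world; the wrist camera has in their place "tool_from_camera" (4x4, takes a point from camera to tool coordinates, whose origin is the TCP and whose axes are the flange's). Camera axes: x right, y up, looking along -z (the intrinsics and any distortion apply to the point x, -y, -z); pixel columns grow to the right and rows downward; lengths in m; the calibration is good to about 2 mm. A picture is of the moment at which its call begins: read the wrist's pose just before it. calibration takes no time and is no camera call.
- close_job(): hands the job in, once; it reports no verdict.
The state is a dict: "time": time; "joint_positions": joint angles; "qvel": joint speeds; "joint_torque": joint torques, N m; "tool_pos": TCP position; "ee_rot": TCP orientation; "wrist_force": force on the tool from outside, world axes, zero at the start; "wrist_torque": the same for the moment, N m; "width": finger opening in m.
Only numpy, scipy, OpenCV 4.12 (cv2) and the standard library are available. Lean on these libraries where they do the work, as an engineer would, in place of code of your own. Each camera call takes 0.05 s, during which the arm holds its last target. There are 200 camera calls.

## Working session

There is one attempt and no reset: what is moved stays moved. The work goes in short steps, Python scripts to look and compute and a tool call to move; the robot and the scene stay as the last step left them, time stands still between calls to the robot, and variables do not carry over. Pictures are saved under pics/ and viewed, about 8 in all and at most 12, crops included, and the job is handed in when it is done.

Besides the shell and the picture viewer there is one more tool, called after "Emit:" by a JSON object that holds its "fn" and its "kwargs". step_arm: Moves the arm, as the interface text tells. Its arguments: {"type":"object","properties":{"increments":{"type":"string"},"claw":{"type":"number"}},"required":["increments"]}

```bash
mkdir -p pics && python3 - <<'E'
from bench import *
import cv2
o=get_obs();print(o)
for n in ("scene","top"):
    cv2.imwrite(f"pics/{n}0.png",snapshot(n)[:,:,::-1]);print(n,calibration(n))
print(calibration("wrist"))
E
```

```text
{'time': 0.0, 'joint_positions': array([-1.26010622e+00,  8.79109720e-02,  1.37222437e+00,  4.17220286e-05,
        1.68359589e+00, -1.03100012e-01]), 'qvel': array([-4.13339089e-05, -3.44962517e-04, -1.30423211e-03,  7.40707392e-04,
       -3.63746444e-04, -1.04884259e-04]), 'joint_torque': array([ 6.46145090e-04, -3.40179348e+01, -3.02428007e+01,  7.16184033e-02,
        3.28880560e-02, -1.74578986e-04]), 'tool_pos': array([ 0.22098838, -0.50306054,  0.2043434 ]), 'ee_rot': array([-3.13946970e+00, -2.61343741e-04,  4.13794495e-01]), 'wrist_force': array([ 1.17777547, -0.59935234, -0.60361431]), 'wrist_torque': array([0.03568896, 0.01340682, 0.03423485]), 'width': 0.09403904588505423}
scene {'camera_matrix': array([[383.65531093,   0.        , 319.00177503],
       [  0.        , 383.65531093, 208.020093  ],
       [  0.        ,   0.        ,   1.        ]]), 'eye': array([ 1.14902087, -0.31056325,  0.67024393]), 'orientation': array([0.7742932 , 0.01147889, 1.18268713])}
top {'camera_matrix': array([[391.77993348,   0.        , 317.19514953],
       [  0.        , 391.77993348, 194.9808159 ],
       [  0.        ,   0.        ,   1.        ]]), 'eye': array([ 0.54545286, -0.09726495,  1.19903359]), 'orientation': array([ 0.05704633,  0.00463606, -1.58729139])}
{'camera_matrix': array([[321.7791391 ,   0.        , 316.98111047],
       [  0.        , 321.7791391 , 194.57617355],
       [  0.        ,   0.        ,   1.        ]]), 'tool_from_camera': array([[-5.82958575e-04,  9.60686797e-01,  2.77633819e-01,
         8.09675284e-02],
       [ 9.99999198e-01,  8.72226718e-04, -9.18398869e-04,
        -3.73470304e-04],
       [-1.12445330e-03,  2.77633061e-01, -9.60686535e-01,
        -1.78640579e-01],
       [ 0.00000000e+00,  0.00000000e+00,  0.00000000e+00,
         1.00000000e+00]])}
```

```bash
python3 - <<'E'
import bench,cv2
print([n for n in dir(bench) if n[0]!='_'], getattr(bench,'hold_point_z',None))
a=cv2.imread("pics/top0.png");cv2.imwrite("pics/top0b.png",cv2.resize(a,(800,500),interpolation=cv2.INTER_CUBIC))
E
```

```text
['IKError', 'calibration', 'close_job', 'get_obs', 'hold_point_z', 'snapshot'] 0.0188
```

View pics/top0.png

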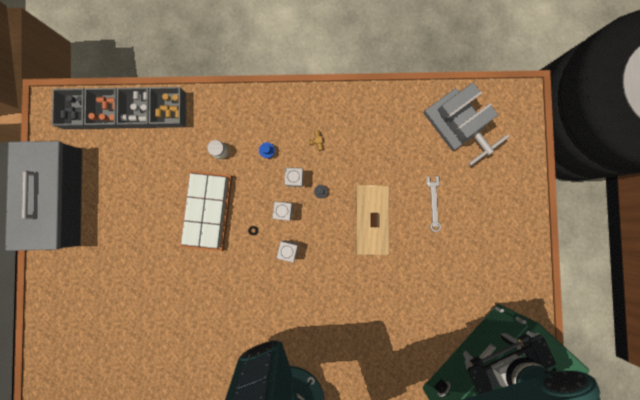

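View pics/scene0.png

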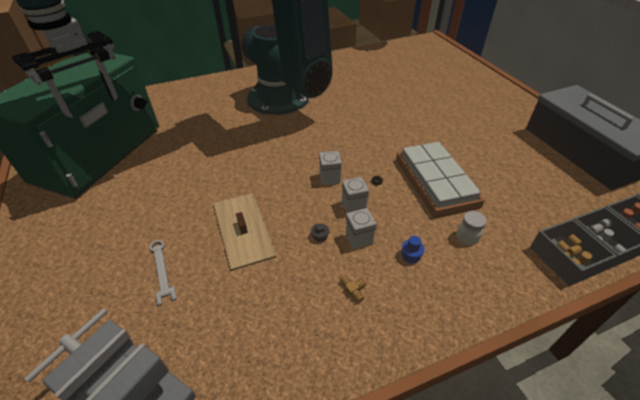

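```bash
python3 - <<'E'
import cv2
a=cv2.imread("pics/top0.png")
c=a[125:275,170:400]
L=cv2.resize(c,None,fx=3.4,fy=3.4,interpolation=cv2.INTER_CUBIC)
cv2.imwrite("pics/topc.png",L);print(L.shape)
E
```

```text
(510, 782, 3)
```

View pics/topc.png

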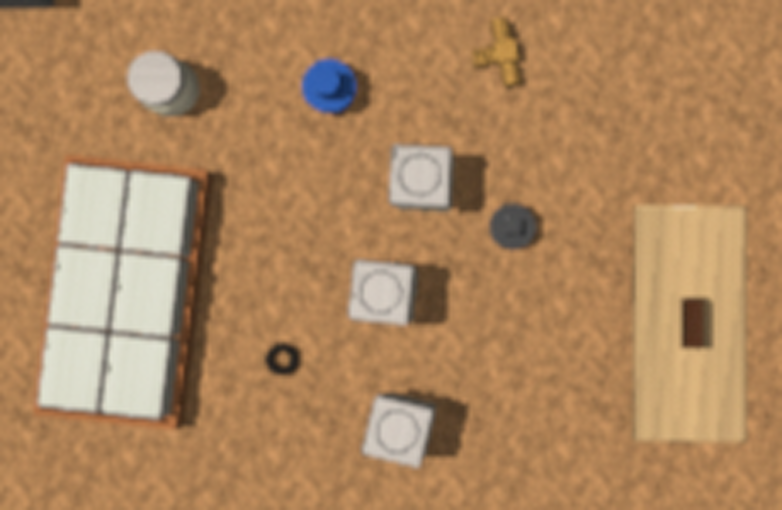

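```bash
cat > h.py <<'E'
import numpy as np
from scipy.spatial.transform import Rotation as R
from bench import *
def T(n,o=None):
    c=calibration(n)
    if n!='wrist': M=np.eye(4);M[:3,:3]=R.from_euler('xyz',c['orientation']).as_matrix();M[:3,3]=c['eye'];return c['camera_matrix'],M
    W=np.eye(4);W[:3,:3]=R.from_euler('xyz',o['ee_rot']).as_matrix();W[:3,3]=o['tool_pos'];return c['camera_matrix'],W@c['tool_from_camera']
def p2w(n,uv,z,o=None):
    K,M=T(n,o);uv=np.atleast_2d(uv).astype(float)
    d=np.c_[(uv[:,0]-K[0,2])/K[0,0],-(uv[:,1]-K[1,2])/K[1,1],-np.ones(len(uv))]@M[:3,:3].T
    return (M[:3,3]+d*((z-M[2,3])/d[:,2])[:,None])[:,:2]
E
python3 - <<'E'
from h import *
f=lambda l:(np.array(l)+.5)/3.4-.5+[170,125]
Q={'tin1':([(392,146),(452,147),(450,209),(389,207)],.07),'tin2':([(354,262),(415,264),(412,325),(350,321)],.07),'tin3':([(377,396),(433,404),(421,466),(363,456)],.07),
'board':([(635,205),(744,205),(744,441),(635,441)],.008),'layer':([(67,164),(194,177),(166,419),(38,408)],.048),
'batten':([(683,298),(711,298),(711,348),(683,348)],.03)}
for k,(l,z) in Q.items():
    w=p2w('top',f(l),z);e=w[1]-w[0]+w[2]-w[3];g=w[3]-w[0]+w[2]-w[1]
    print(k,w.mean(0).round(4),'ang01',np.arctan2(e[1],e[0]).round(3),'ang03',np.arctan2(g[1],g[0]).round(3),(np.hypot(*e)/2).round(3),(np.hypot(*g)/2).round(3))
for k,p,z in [('r1',(421,175),.07),('r2',(382,292),.07),('r3',(398,431),.07),('grom',(284,359),.01),('plug',(515,226),.034),('reducer',(330,86),.04),('paste',(155,77),.062),('tee',(503,52),.015)]: print(k,p2w('top',f([p]),z).round(4))
E
```

```text
tin1 [ 0.664  -0.0251] ang01 -1.613 ang03 3.088 0.052 0.053
tin2 [0.566  0.0084] ang01 -1.636 ang03 3.072 0.052 0.051
tin3 [ 0.4501 -0.0035] ang01 -1.742 ang03 2.918 0.049 0.052
board [ 0.5364 -0.2591] ang01 -1.587 ang03 3.117 0.097 0.21
layer [0.5716 0.2409] ang01 -1.681 ang03 3.024 0.111 0.211
batten [ 0.5359 -0.2627] ang01 -1.587 ang03 3.117 0.024 0.044
r1 [[ 0.6659 -0.0253]]
r2 [[0.5668 0.009 ]]
r3 [[ 0.4496 -0.0031]]
grom [[0.5098 0.1026]]
plug [[ 0.6234 -0.1048]]
reducer [[0.7489 0.0555]]
paste [[0.7554 0.2034]]
tee [[ 0.7813 -0.0969]]
```

The top view shows three tins in a column at about crop x≈400 (y≈175, 292 and 431). The board is at (690,323) with its batten, the crate layer at (116,292) tilted by about -0.12 rad, and the bystanders stand around them. The estimates are good enough to start, so I'll lift and turn, then go above the batten.

Emit:
{"fn": "step_arm", "kwargs": {"increments": "0 0 -2 0 0 0.146; 0 0 -2 0 0 0.146; 0 0 -2 0 0 0.146; 3.5 -2.7 0 0 0 0; 3.5 -2.7 0 0 0 0", "claw": -1}}

```text
time: 0.6
tool_pos: [0.2925, -0.4515, 0.2657]
ee_rot: [3.141, -0.0, -0.028]
wrist_force: [0.0, -0.6, 0.4]
width: 0.0939
```

Emit:
{"fn": "step_arm", "kwargs": {"increments": "3.5 -2.7 0 0 0 0; 3.5 -2.7 0 0 0 0; 3.5 -2.7 0 0 0 0; 3.5 -2.7 0 0 0 0; 3.5 -2.7 0 0 0 0"}}

```text
time: 1.1
tool_pos: [0.4717, -0.3191, 0.2649]
ee_rot: [-3.141, 0.001, -0.024]
wrist_force: [0.2, -0.0, -0.2]
width: 0.094
```

Emit:
{"fn": "step_arm", "kwargs": {"increments": "3.5 -2.7 0 0 0 0; 3.5 -2.7 0 0 0 0; 0 0 3 0 0 0; 0 0 3 0 0 0; 0 0 0 0 0 0"}}

```text
time: 1.6
tool_pos: [0.5397, -0.2662, 0.199]
ee_rot: [-3.136, 0.01, -0.023]
wrist_force: [0.0, 0.1, -0.9]
width: 0.0942
```

```bash
python3 - <<'E'
from h import *;import cv2
o=get_obs();print(o['tool_pos'],o['ee_rot'])
a=snapshot('wrist');cv2.imwrite('pics/w1.png',a[:,:,::-1])
K,M=T('wrist',o)
for p in [(.536,-.26,.038),(.641,-.21,.008)]:
    q=np.linalg.inv(M)@[*p,1];print(K[0,2]+K[0,0]*q[0]/-q[2],K[1,2]-K[1,1]*q[1]/-q[2])
E
```

```text
[ 0.53971039 -0.26624478  0.19903406] [-3.13571351  0.01039509 -0.02313861]
312.19663061708377 181.29990456316398
263.8829059461463 81.48920323258419
```

View pics/w1.png

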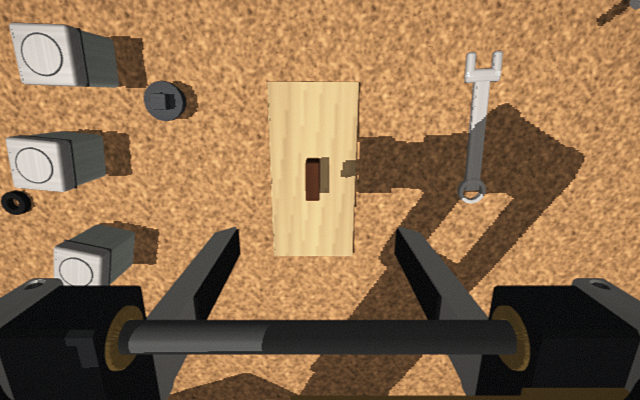

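The wrist view puts the batten top at (313,178), against a prediction of (312,181), so the positions agree. I'll descend and grip.

Emit:
{"fn": "step_arm", "kwargs": {"increments": "-0.3 -0.6 4 0 0 0; 0 0 4 0 0 0; 0 0 4 0 0 0; 0 0 4 0 0 0; 0 0 1 0 0 0"}}

```text
time: 2.15
tool_pos: [0.5367, -0.2614, 0.0321]
ee_rot: [-3.138, 0.006, -0.025]
wrist_force: [-1.1, 1.2, -0.4]
width: 0.0942
```

Emit:
{"fn": "step_arm", "kwargs": {"increments": "0 0 0 0 0 0; 0 0 0 0 0 0"}}

```text
time: 2.35
tool_pos: [0.5409, -0.2636, 0.0387]
ee_rot: [3.139, -0.004, -0.025]
wrist_force: [-0.4, 0.2, -0.0]
width: 0.094
```

Emit:
{"fn": "step_arm", "kwargs": {"increments": "0 0 0 0 0 0; 0 0 0 0 0 0"}}

```text
time: 2.55
tool_pos: [0.5406, -0.2631, 0.0382]
ee_rot: [3.139, -0.004, -0.024]
wrist_force: [-1.0, -0.0, -0.5]
width: 0.0938
```

Emit:
{"fn": "step_arm", "kwargs": {"increments": "-0.4 -0.25 1.4 0 0 0; 0 0 1 0 0 0; 0 0 0 0 0 0; 0 0 0 0 0 0"}}

```text
time: 2.95
tool_pos: [0.5345, -0.2592, 0.0105]
ee_rot: [-3.141, 0.002, -0.024]
wrist_force: [0.3, 0.2, -0.0]
width: 0.0942
```

Emit:
{"fn": "step_arm", "kwargs": {"increments": "0 0 0 0 0 0; 0 0 0 0 0 0; 0 0 0 0 0 0; 0 0 0 0 0 0; 0 0 0 0 0 0", "claw": 1}}

```text
time: 3.45
tool_pos: [0.5352, -0.2597, 0.0116]
ee_rot: [3.141, -0.0, -0.024]
wrist_force: [-0.4, -0.1, -0.4]
width: 0.0577
```

Emit:
{"fn": "step_arm", "kwargs": {"increments": "0 0 0 0 0 0; 0 0 0 0 0 0; 0 0 0 0 0 0; 0 0 0 0 0 0; 0 0 0 0 0 0"}}

```text
time: 3.95
tool_pos: [0.5351, -0.2596, 0.0115]
ee_rot: [3.142, 0.0, -0.024]
wrist_force: [-0.0, -0.4, -0.5]
width: 0.0179
```

Emit:
{"fn": "step_arm", "kwargs": {"increments": "0 0 0 0 0 0; 0 0 -2 0 0 0; 0 0 -3 0 0 0; 0 0 -4 0 0 0; 0 0 -4 0 0 0"}}

```text
time: 4.45
tool_pos: [0.5343, -0.2591, 0.1414]
ee_rot: [-3.14, 0.003, -0.024]
wrist_force: [0.3, -0.4, -2.8]
width: 0.0157
```

Emit:
{"fn": "step_arm", "kwargs": {"increments": "0 0 -3 0 0 0; 0 -2 -1 0 0 0; 0 -4 0 0 0 0; 0 -4 0 0 0 0.03; 0 -4 0 0 0 0.03"}}

```text
time: 4.95
tool_pos: [0.5384, -0.1169, 0.1794]
ee_rot: [-3.14, 0.003, -0.086]
wrist_force: [0.6, 0.1, -3.0]
width: 0.0161
```

Emit:
{"fn": "step_arm", "kwargs": {"increments": "0 -4 0 0 0 0.03; 0.3 -4 0 0 0 0; 0.3 -4 0 0 0 0; 0.3 -4 0 0 0 0; 0.3 -4 0 0 0 0"}}

```text
time: 5.45
tool_pos: [0.5717, 0.0806, 0.1793]
ee_rot: [3.142, 0.004, -0.113]
wrist_force: [0.5, -0.1, -1.8]
width: 0.0158
```

Emit:
{"fn": "step_arm", "kwargs": {"increments": "0.3 -4 0 0 0 0; 0.3 -4 0 0 0 0; 0.3 -3 0 0 0 0; 0 -2 0 0 0 0; 0 0 0 0 0 0"}}

```text
time: 5.95
tool_pos: [0.595, 0.2096, 0.1787]
ee_rot: [3.141, 0.005, -0.109]
wrist_force: [0.0, 0.4, -1.3]
width: 0.0156
```

Emit:
{"fn": "step_arm", "kwargs": {"increments": "0 0 0 0 0 0; 0 0 0 0 0 0; 0 0 0 0 0 0"}}

```text
time: 6.25
tool_pos: [0.5967, 0.2048, 0.1812]
ee_rot: [3.141, 0.001, -0.116]
wrist_force: [-0.2, -0.3, -1.9]
width: 0.0155
```

Emit:
{"fn": "step_arm", "kwargs": {"increments": "-1.5 -1.7 0 0 0 0; -1.4 -1.6 0 0 0 0; 0 0 3 0 0 0; 0 0 3 0 0 0; 0 0 2 0 0 0"}}

```text
time: 6.75
tool_pos: [0.5709, 0.2408, 0.0994]
ee_rot: [3.14, 0.002, -0.115]
wrist_force: [0.1, -0.2, -2.4]
width: 0.016
```

Emit:
{"fn": "step_arm", "kwargs": {"increments": "0 0 1 0 0 0; 0 0 0 0 0 0; 0 0 0 0 0 0; 0 0 0 0 0 0"}}

```text
time: 7.15
tool_pos: [0.5732, 0.2421, 0.0936]
ee_rot: [-3.14, -0.003, -0.115]
wrist_force: [0.2, 0.7, -2.2]
width: 0.0157
```

Emit:
{"fn": "step_arm", "kwargs": {"increments": "-0.1 0.1 1.5 0 0 0; 0 0 1 0 0 0; 0 0 0.4 0 0 0; 0 0 0.2 0 0 0; 0 0 0 0 0 0"}}

```text
time: 7.65
tool_pos: [0.5707, 0.2411, 0.0601]
ee_rot: [3.141, 0.0, -0.114]
wrist_force: [-0.1, 0.1, -2.1]
width: 0.0155
```

Emit:
{"fn": "step_arm", "kwargs": {"increments": "0 0 0 0 0 0; 0 0 0.2 0 0 0; 0 0 0 0 0 0"}}

```text
time: 7.95
tool_pos: [0.5716, 0.2413, 0.0595]
ee_rot: [-3.141, -0.002, -0.114]
wrist_force: [-0.2, 0.3, 1.8]
width: 0.016
```

Contact: the wrist force is now upward. I'll release and rise.

Emit:
{"fn": "step_arm", "kwargs": {"increments": "0 0 0 0 0 0; 0 0 0 0 0 0; 0 0 0 0 0 0; 0 0 0 0 0 0; 0 0 0 0 0 0", "claw": -1}}

```text
time: 8.45
tool_pos: [0.5708, 0.241, 0.0584]
ee_rot: [3.141, 0.0, -0.114]
wrist_force: [-0.1, 0.7, 0.0]
width: 0.0524
```

Emit:
{"fn": "step_arm", "kwargs": {"increments": "0 0 -2 0 0 0; 0 0 -4 0 0 0; 0 0 -4 0 0 0; 0 0 -4 0 0 0; 0 0 0 0 0 0"}}

```text
time: 8.95
tool_pos: [0.574, 0.2421, 0.2069]
ee_rot: [-3.136, -0.013, -0.114]
wrist_force: [0.2, 0.5, 1.2]
width: 0.0921
```

Emit:
{"fn": "step_arm", "kwargs": {"increments": "0 0 0 0 0 0; 0 0 0 0 0 0"}}

```text
time: 9.15
tool_pos: [0.57, 0.2408, 0.1965]
ee_rot: [3.14, 0.003, -0.114]
wrist_force: [-0.3, -0.4, -1.2]
width: 0.0939
```

```bash
python3 - <<'E'
from h import *;import cv2
o=get_obs();print(o['tool_pos'],o['ee_rot'])
a=snapshot('wrist')
K,M=T('wrist',o)
cv2.imwrite('pics/w2.png',a[:,:,::-1])
for p in [(.5716,.2409,.086)]:
    q=np.linalg.inv(M)@[*p,1];print(K[0,2]+K[0,0]*q[0]/-q[2],K[1,2]-K[1,1]*q[1]/-q[2])
E
```

```text
[0.57003171 0.24080064 0.19647446] [ 3.14016748e+00  2.92786170e-03 -1.14229683e-01]
316.5671793982513 189.98175492651362
```

View pics/w2.png

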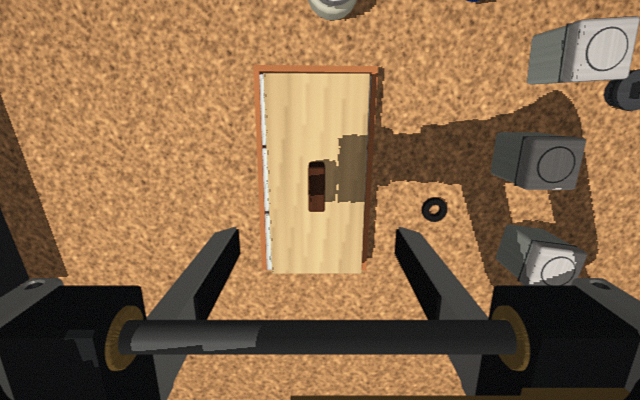

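The board lies flat in the crate: its corners are at (265,73), (369,73), (272,272) and (362,272), and the rim corners at (254,67) and (380,67). I'll check the numbers and work out the tins' positions again from here.

```bash
python3 - <<'E'
from h import *
o={'tool_pos':np.array([.57003,.2408,.19647]),'ee_rot':np.array([3.14017,.00293,-.11423])}
w=p2w('wrist',[(265,73),(369,73),(362,272),(272,272)],.056,o);print(w.round(4),w.mean(0));d=w[0]-w[3]+w[1]-w[2];print(np.arctan2(d[1],d[0]))
r=p2w('wrist',[(254,67),(380,67)],.028,o);a=-.117
print('crate centre from rim',r.mean(0)-.115*np.array([np.cos(a),np.sin(a)]),r)
print(p2w('wrist',[(606,48),(556,164),(560,268)],.07,o).round(4))
E
```

```text
[[0.6809 0.2765]
 [0.6699 0.1804]
 [0.4637 0.2026]
 [0.4753 0.3018]] [0.57244128 0.240312  ]
-0.11479071851643181
crate centre from rim [0.56896681 0.24089546] [[0.69043194 0.29046578]
 [0.67592924 0.16447649]]
[[ 0.6658 -0.0243]
 [ 0.5664  0.0096]
 [ 0.4524 -0.0049]]
```

Emit:
{"fn": "step_arm", "kwargs": {"increments": "0 0 0 0 0 -0.047; 0.24 4.63 0 0 0 0; 0.24 4.63 0 0 0 0; 0.24 4.63 0 0 0 0; 0.24 4.63 0 0 0 0"}}

```text
time: 9.7
tool_pos: [0.5667, 0.0541, 0.196]
ee_rot: [3.141, 0.004, -0.067]
wrist_force: [0.5, -0.3, -0.6]
width: 0.0941
```

Emit:
{"fn": "step_arm", "kwargs": {"increments": "0.24 4.63 0 0 0 0; 0 0 2 0 0 0; 0 0 2 0 0 0; 0 0 0 0 0 0; 0 0 0 0 0 0"}}

```text
time: 10.2
tool_pos: [0.5664, 0.0094, 0.1569]
ee_rot: [3.142, 0.003, -0.067]
wrist_force: [-0.7, 0.1, 0.1]
width: 0.0939
```

Emit:
{"fn": "step_arm", "kwargs": {"increments": "0 0 0 0 0 0; 0 0 0 0 0 0"}}

```text
time: 10.4
tool_pos: [0.5679, 0.0097, 0.1596]
ee_rot: [3.141, -0.002, -0.066]
wrist_force: [-0.8, -0.4, 0.4]
width: 0.0941
```

Emit:
{"fn": "step_arm", "kwargs": {"increments": "-0.1 0 4 0 0 0; 0 0 4 0 0 0; 0 0 3 0 0 0; 0 0 1.5 0 0 0; 0 0 0.5 0 0 0"}}

```text
time: 10.9
tool_pos: [0.5656, 0.0096, 0.0272]
ee_rot: [3.141, 0.002, -0.067]
wrist_force: [0.3, -0.5, 0.5]
width: 0.0939
```

Emit:
{"fn": "step_arm", "kwargs": {"increments": "0 0 0 0 0 0; 0 0 0 0 0 0"}}

```text
time: 11.1
tool_pos: [0.568, 0.0093, 0.0307]
ee_rot: [3.141, -0.004, -0.067]
wrist_force: [-0.3, -0.3, 0.3]
width: 0.0939
```

Emit:
{"fn": "step_arm", "kwargs": {"increments": "0 0 0 0 0 0; 0 0 0 0 0 0; 0 0 0 0 0 0; 0 0 0 0 0 0; 0 0 0 0 0 0", "claw": 1}}

```text
time: 11.6
tool_pos: [0.5663, 0.0093, 0.0286]
ee_rot: [3.141, -0.0, -0.067]
wrist_force: [-0.3, 0.3, 0.6]
width: 0.0573
```

Emit:
{"fn": "step_arm", "kwargs": {"increments": "0 0 0 0 0 0; 0 0 0 0 0 0; 0 0 0 0 0 0"}}

```text
time: 11.9
tool_pos: [0.5662, 0.0096, 0.0285]
ee_rot: [-3.141, 0.0, -0.067]
wrist_force: [0.1, 2.4, 1.0]
width: 0.0504
```

Gripped at TCP z 0.0285. I'll lift and heft.

Emit:
{"fn": "step_arm", "kwargs": {"increments": "0 0 -1 0 0 0; 0 0 -3 0 0 0; 0 0 -4 0 0 0; 0 0 -4 0 0 0; 0 0 -2 0 0 0"}}

```text
time: 12.4
tool_pos: [0.5673, 0.009, 0.1722]
ee_rot: [3.141, -0.005, -0.067]
wrist_force: [0.5, 0.3, -5.5]
width: 0.0501
```

Emit:
{"fn": "step_arm", "kwargs": {"increments": "0 0 0 0 0 0; 0 0 0 0 0 0; 0 0 0 0 0 0; 0 0 0 0 0 0"}}

```text
time: 12.8
tool_pos: [0.5648, 0.0094, 0.1655]
ee_rot: [3.142, 0.005, -0.067]
wrist_force: [1.2, 0.4, -5.4]
width: 0.0504
```

Emit:
{"fn": "step_arm", "kwargs": {"increments": "0 0 0 0 0 0"}}

```text
time: 12.9
tool_pos: [0.5654, 0.0094, 0.1665]
ee_rot: [3.141, 0.003, -0.067]
wrist_force: [0.0, 0.6, -5.1]
width: 0.0504
```

Emit:
{"fn": "step_arm", "kwargs": {"increments": "0 0 0 0 0 0"}}

```text
time: 13.0
tool_pos: [0.5659, 0.0094, 0.1675]
ee_rot: [3.142, 0.002, -0.067]
wrist_force: [-0.3, 0.7, -5.2]
width: 0.0505
```

It weighs about 5.2 N, so this is the heavy tin. I'll set it back where it stood.

Emit:
{"fn": "step_arm", "kwargs": {"increments": "0 0 4 0 0 0; 0 0 4 0 0 0; 0 0 3 0 0 0; 0 0 2 0 0 0; 0 0 0.4 0 0 0"}}

```text
time: 13.5
tool_pos: [0.5634, 0.0096, 0.0306]
ee_rot: [-3.142, 0.008, -0.067]
wrist_force: [-0.3, -0.9, -5.2]
width: 0.0503
```

Emit:
{"fn": "step_arm", "kwargs": {"increments": "0 0 0.2 0 0 0; 0 0 0.2 0 0 0; 0 0 0 0 0 0; 0 0 0 0 0 0"}}

```text
time: 13.9
tool_pos: [0.5673, 0.0092, 0.0319]
ee_rot: [3.141, -0.003, -0.067]
wrist_force: [-0.0, -0.3, -5.8]
width: 0.0499
```

Emit:
{"fn": "step_arm", "kwargs": {"increments": "0 0 0.2 0 0 0; 0 0 0.1 0 0 0; 0 0 0 0 0 0; 0 0 0 0 0 0"}}

```text
time: 14.3
tool_pos: [0.5669, 0.0093, 0.0285]
ee_rot: [3.142, -0.002, -0.067]
wrist_force: [-1.1, -0.0, 0.3]
width: 0.0503
```

Emit:
{"fn": "step_arm", "kwargs": {"increments": "0 0 0.1 0 0 0; 0 0 0 0 0 0; 0 0 0 0 0 0"}}

```text
time: 14.6
tool_pos: [0.5669, 0.0093, 0.0285]
ee_rot: [3.141, -0.002, -0.067]
wrist_force: [-2.9, 0.2, 4.4]
width: 0.05
```

Emit:
{"fn": "step_arm", "kwargs": {"increments": "0 0 0 0 0 0; 0 0 0 0 0 0; 0 0 0 0 0 0; 0 0 0 0 0 0; 0 0 0 0 0 0", "claw": -1}}

```text
time: 15.1
tool_pos: [0.5663, 0.0093, 0.0263]
ee_rot: [3.142, 0.0, -0.067]
wrist_force: [-0.4, -0.4, 0.1]
width: 0.087
```

Emit:
{"fn": "step_arm", "kwargs": {"increments": "0 0 -2 0 0 0; 0 0 -4 0 0 0; 0 0 -4 0 0 0; 0 0 -3 0 0 0; 0 0 0 0 0 0.133"}}

```text
time: 15.6
tool_pos: [0.5695, 0.0092, 0.163]
ee_rot: [-3.14, -0.012, -0.203]
wrist_force: [-0.4, -0.3, -0.4]
width: 0.094
```

Emit:
{"fn": "step_arm", "kwargs": {"increments": "-3.7 1.2 0 0 0 0; -3.7 1.2 0 0 0 0; -3.7 1.2 0 0 0 0; 0 0 0 0 0 0; 0 0 0 0 0 0"}}

```text
time: 16.1
tool_pos: [0.4504, -0.0039, 0.1568]
ee_rot: [-3.141, -0.002, -0.201]
wrist_force: [0.9, -0.3, 0.7]
width: 0.0939
```

Emit:
{"fn": "step_arm", "kwargs": {"increments": "0 0 0 0 0 0; 0 0 0 0 0 0"}}

```text
time: 16.3
tool_pos: [0.4515, -0.0039, 0.1567]
ee_rot: [-3.142, -0.001, -0.2]
wrist_force: [0.2, 0.6, 0.8]
width: 0.0938
```

```bash
python3 - <<'E'
from h import *;import cv2
o=get_obs();print(o['tool_pos'],o['ee_rot'])
cv2.imwrite('pics/w3.png',snapshot('wrist')[:,:,::-1])
E
```

```text
[ 0.45154962 -0.00386907  0.15667552] [-3.14155545e+00 -6.19373891e-04 -2.00011835e-01]
```

View pics/w3.png

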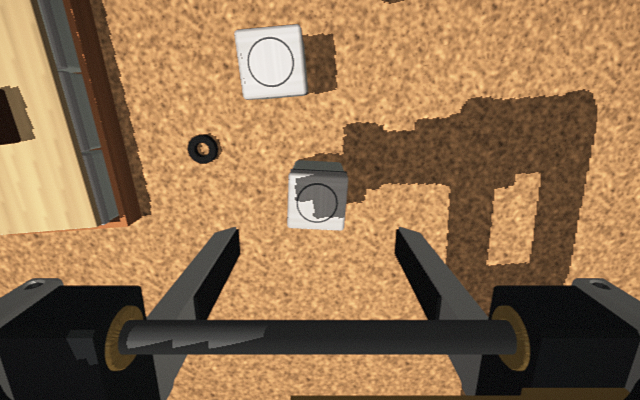

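The near tin sits centred and square between the fingers at (318,202), and the heavy one stands at (270,62). I'll descend and grip.

Emit:
{"fn": "step_arm", "kwargs": {"increments": "0 0 4 0 0 0; 0 0 4 0 0 0; 0 0 3 0 0 0; 0 0 1.3 0 0 0; 0 0 0.5 0 0 0"}}

```text
time: 16.85
tool_pos: [0.4499, -0.0037, 0.027]
ee_rot: [3.141, 0.003, -0.2]
wrist_force: [-0.1, 0.9, 0.5]
width: 0.0941
```

Emit:
{"fn": "step_arm", "kwargs": {"increments": "0 0 0 0 0 0; 0 0 0 0 0 0; 0 0 0 0 0 0"}}

```text
time: 17.15
tool_pos: [0.4519, -0.0041, 0.0303]
ee_rot: [-3.141, -0.004, -0.2]
wrist_force: [-0.4, 0.5, 0.4]
width: 0.0939
```

Emit:
{"fn": "step_arm", "kwargs": {"increments": "0 0 0 0 0 0; 0 0 0 0 0 0; 0 0 0 0 0 0; 0 0 0 0 0 0; 0 0 0 0 0 0", "claw": 1}}

```text
time: 17.65
tool_pos: [0.4503, -0.0039, 0.0285]
ee_rot: [3.142, -0.0, -0.2]
wrist_force: [-0.6, -0.1, 0.4]
width: 0.0573
```

Emit:
{"fn": "step_arm", "kwargs": {"increments": "0 0 0 0 0 0; 0 0 0 0 0 0; 0 0 0 0 0 0"}}

```text
time: 17.95
tool_pos: [0.4503, -0.0037, 0.0284]
ee_rot: [-3.141, 0.0, -0.2]
wrist_force: [-0.2, 0.9, 1.1]
width: 0.0505
```

Emit:
{"fn": "step_arm", "kwargs": {"increments": "0 0 -1 0 0 0; 0 0 -3 0 0 0; 0 0 -4 0 0 0; 0 0 -4 0 0 0; 0 0 -3 0 0 0"}}

```text
time: 18.45
tool_pos: [0.4507, -0.004, 0.1814]
ee_rot: [3.141, -0.003, -0.2]
wrist_force: [0.6, -0.7, -2.6]
width: 0.0501
```

Emit:
{"fn": "step_arm", "kwargs": {"increments": "0 0 0 0 0 0; 0 0 0 0 0 0; 0 0 0 0 0 0; 0 0 0 0 0 0"}}

```text
time: 18.85
tool_pos: [0.4489, -0.0037, 0.1757]
ee_rot: [3.141, 0.005, -0.2]
wrist_force: [0.7, 1.4, -2.9]
width: 0.0507
```

Emit:
{"fn": "step_arm", "kwargs": {"increments": "0 0 0 0 0 0"}}

```text
time: 18.95
tool_pos: [0.4494, -0.0038, 0.1765]
ee_rot: [3.141, 0.004, -0.2]
wrist_force: [-0.4, 0.7, -2.5]
width: 0.05
```

It weighs about 2.6 N, so it's light and goes to the near half of the board.

Emit:
{"fn": "step_arm", "kwargs": {"increments": "0 0 0 0 0 -0.085; 0.5 -4 0 0 0 0; 0.5 -4.5 0 0 0 0; 0.5 -4.5 0 0 0 0; 0.5 -4.5 0 0 0 0"}}

```text
time: 19.45
tool_pos: [0.4902, 0.1692, 0.1776]
ee_rot: [3.141, 0.001, -0.116]
wrist_force: [1.0, 0.3, -2.9]
width: 0.0503
```

Emit:
{"fn": "step_arm", "kwargs": {"increments": "0.5 -4.5 0 0 0 0; 0.4 -3.7 0 0 0 0; 0 0 0 0 0 0; 0 0 0 0 0 0; 0 0 0 0 0 0"}}

```text
time: 19.95
tool_pos: [0.5084, 0.2471, 0.1778]
ee_rot: [3.14, 0.001, -0.116]
wrist_force: [0.4, 0.3, -3.2]
width: 0.0505
```

Emit:
{"fn": "step_arm", "kwargs": {"increments": "0 0 0 0 0 0; 0 0 0 0 0 0"}}

```text
time: 20.15
tool_pos: [0.5087, 0.247, 0.1787]
ee_rot: [3.141, -0.0, -0.117]
wrist_force: [-0.3, -0.1, -2.0]
width: 0.0502
```

Emit:
{"fn": "step_arm", "kwargs": {"increments": "0 0 3 0 0 0; 0 0 3 0 0 0; 0 0 2 0 0 0; 0 0 0.7 0 0 0; 0 0 0 0 0 0"}}

```text
time: 20.65
tool_pos: [0.5081, 0.2473, 0.0905]
ee_rot: [3.14, 0.002, -0.116]
wrist_force: [0.0, -0.3, -2.7]
width: 0.0503
```

Emit:
{"fn": "step_arm", "kwargs": {"increments": "0 0 0 0 0 0; 0 0 0.2 0 0 0; 0 0 0.2 0 0 0; 0 0 0 0 0 0; 0 0 0 0 0 0"}}

```text
time: 21.15
tool_pos: [0.5088, 0.2482, 0.0877]
ee_rot: [-3.142, -0.0, -0.115]
wrist_force: [-0.0, 0.3, -2.0]
width: 0.0505
```

Emit:
{"fn": "step_arm", "kwargs": {"increments": "0 0 0.2 0 0 0; 0 0 0.1 0 0 0; 0 0 0 0 0 0; 0 0 0 0 0 0"}}

```text
time: 21.55
tool_pos: [0.5087, 0.2481, 0.0845]
ee_rot: [3.142, -0.0, -0.115]
wrist_force: [0.4, -0.9, -1.4]
width: 0.0503
```

Emit:
{"fn": "step_arm", "kwargs": {"increments": "0 0 0.1 0 0 0; 0 0 0 0 0 0; 0 0 0 0 0 0"}}

```text
time: 21.85
tool_pos: [0.5087, 0.2481, 0.0844]
ee_rot: [-3.141, -0.0, -0.115]
wrist_force: [-3.2, -1.4, 5.8]
width: 0.0501
```

Emit:
{"fn": "step_arm", "kwargs": {"increments": "0 0 0 0 0 0; 0 0 0 0 0 0; 0 0 0 0 0 0; 0 0 0 0 0 0; 0 0 0 0 0 0", "claw": -1}}

```text
time: 22.35
tool_pos: [0.5087, 0.2481, 0.0832]
ee_rot: [3.141, 0.0, -0.115]
wrist_force: [0.4, 0.9, -1.1]
width: 0.0869
```

Emit:
{"fn": "step_arm", "kwargs": {"increments": "0 0 -2 0 0 0; 0 0 -4 0 0 0; 0 0 -4 0 0 0; 0 0 -1 0 0 0; 0 0 0 0 0 -0.067"}}

```text
time: 22.85
tool_pos: [0.5101, 0.2486, 0.1965]
ee_rot: [-3.139, -0.006, -0.046]
wrist_force: [-0.2, 0.0, -1.1]
width: 0.0941
```

Emit:
{"fn": "step_arm", "kwargs": {"increments": "2.1 3.3 0 0 0 0; 2.1 3.3 0 0 0 0; 2.1 3.3 0 0 0 0; 2.1 3.3 0 0 0 0; 2.1 3.3 0 0 0 0"}}

```text
time: 23.35
tool_pos: [0.6059, 0.0769, 0.1922]
ee_rot: [3.141, 0.001, -0.048]
wrist_force: [0.1, -0.0, 0.3]
width: 0.0943
```

Emit:
{"fn": "step_arm", "kwargs": {"increments": "2.1 3.3 0 0 0 0; 2.1 3.3 0 0 0 0; 2.3 3.4 0 0 0 0; 0 0 2 0 0 0; 0 0 0 0 0 0"}}

```text
time: 23.85
tool_pos: [0.6641, -0.0259, 0.1684]
ee_rot: [-3.141, 0.008, -0.05]
wrist_force: [-0.2, 0.4, 0.1]
width: 0.094
```

Emit:
{"fn": "step_arm", "kwargs": {"increments": "0 0 0 0 0 0; 0 0 0 0 0 0; 0 0 0 0 0 0"}}

```text
time: 24.15
tool_pos: [0.6659, -0.0238, 0.1748]
ee_rot: [3.141, -0.002, -0.047]
wrist_force: [0.2, -0.8, 0.0]
width: 0.0939
```

```bash
python3 - <<'E'
from h import *;import cv2
o=get_obs();print(o['tool_pos'],o['ee_rot'])
cv2.imwrite('pics/w4.png',snapshot('wrist')[:,:,::-1])
E
```

```text
[ 0.66591612 -0.02384709  0.17479411] [ 3.14142809e+00 -1.95455422e-03 -4.68185694e-02]
```

View pics/w4.png

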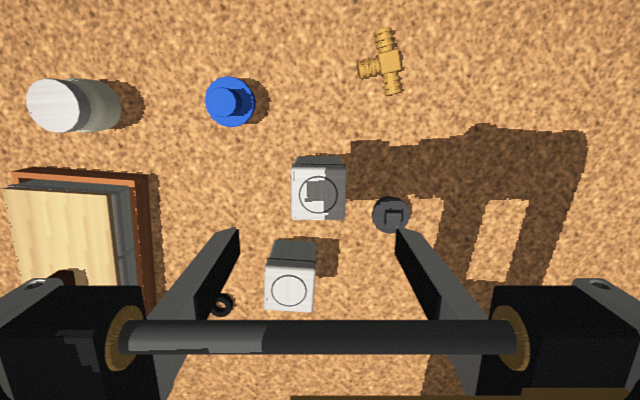

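The far tin is centred at (318,195), and the plug at (391,214) is clear of the right finger. I'll descend, grip and heft.

Emit:
{"fn": "step_arm", "kwargs": {"increments": "0 0 4 0 0 0; 0 0 4 0 0 0; 0 0 4 0 0 0; 0 0 1.8 0 0 0; 0 0 0.8 0 0 0"}}

```text
time: 24.7
tool_pos: [0.6639, -0.024, 0.0247]
ee_rot: [-3.141, 0.004, -0.047]
wrist_force: [0.4, 0.3, -0.1]
width: 0.0941
```

Emit:
{"fn": "step_arm", "kwargs": {"increments": "0 0 0 0 0 0; 0 0 0 0 0 0; 0 0 0 0 0 0; 0 0 0 0 0 0"}}

```text
time: 25.1
tool_pos: [0.6669, -0.0249, 0.0296]
ee_rot: [3.141, -0.004, -0.048]
wrist_force: [-0.9, 0.6, -0.6]
width: 0.094
```

Emit:
{"fn": "step_arm", "kwargs": {"increments": "0 0 0 0 0 0; 0 0 0 0 0 0; 0 0 0 0 0 0; 0 0 0 0 0 0; 0 0 0 0 0 0", "claw": 1}}

```text
time: 25.6
tool_pos: [0.6657, -0.0248, 0.0274]
ee_rot: [3.142, 0.0, -0.048]
wrist_force: [-0.5, 0.5, -0.2]
width: 0.0574
```

Emit:
{"fn": "step_arm", "kwargs": {"increments": "0 0 0 0 0 0; 0 0 0 0 0 0; 0 0 0 0 0 0"}}

```text
time: 25.9
tool_pos: [0.6657, -0.0248, 0.0274]
ee_rot: [3.142, 0.0, -0.048]
wrist_force: [0.1, -0.6, 0.3]
width: 0.05
```

Emit:
{"fn": "step_arm", "kwargs": {"increments": "0 0 -1 0 0 0; 0 0 -3 0 0 0; 0 0 -4 0 0 0; 0 0 -4 0 0 0; 0 0 -3 0 0 0"}}

```text
time: 26.4
tool_pos: [0.6662, -0.0248, 0.1811]
ee_rot: [3.141, -0.003, -0.048]
wrist_force: [0.3, 0.1, -1.8]
width: 0.0501
```

Emit:
{"fn": "step_arm", "kwargs": {"increments": "0 0 0 0 0 0; 0 0 0 0 0 0; 0 0 0 0 0 0; 0 0 0 0 0 0"}}

```text
time: 26.8
tool_pos: [0.6643, -0.0246, 0.1739]
ee_rot: [-3.141, 0.006, -0.048]
wrist_force: [0.2, -0.1, -2.8]
width: 0.05
```

Emit:
{"fn": "step_arm", "kwargs": {"increments": "0 0 0 0 0 0"}}

```text
time: 26.9
tool_pos: [0.6648, -0.0247, 0.1749]
ee_rot: [-3.141, 0.004, -0.048]
wrist_force: [0.0, -0.9, -1.7]
width: 0.0498
```

It weighs about 2 N, so it's light too. It goes to the far half of the board.

Emit:
{"fn": "step_arm", "kwargs": {"increments": "0 0 0 0 0 0.067; -0.9 -4 0 0 0 0; -1 -4.3 0 0 0 0; -1 -4.3 0 0 0 0; -1 -4.3 0 0 0 0"}}

```text
time: 27.4
tool_pos: [0.6457, 0.1489, 0.1764]
ee_rot: [3.141, 0.001, -0.116]
wrist_force: [0.4, 0.5, -1.7]
width: 0.05
```

Emit:
{"fn": "step_arm", "kwargs": {"increments": "-1 -4.3 0 0 0 0; -0.9 -4.1 0 0 0 0; 0 0 0 0 0 0; 0 0 0 0 0 0; 0 0 0 0 0 0"}}

```text
time: 27.9
tool_pos: [0.6372, 0.2323, 0.1767]
ee_rot: [3.14, 0.001, -0.116]
wrist_force: [1.1, 0.3, -1.5]
width: 0.0499
```

Emit:
{"fn": "step_arm", "kwargs": {"increments": "0 0 0 0 0 0; 0 0 0 0 0 0; 0 0 0 0 0 0"}}

```text
time: 28.2
tool_pos: [0.6375, 0.2322, 0.1776]
ee_rot: [3.142, -0.0, -0.117]
wrist_force: [0.6, -0.3, -2.3]
width: 0.0496
```

Contact is expected at TCP z of about 0.0834.

Emit:
{"fn": "step_arm", "kwargs": {"increments": "0 0 3 0 0 0; 0 0 3 0 0 0; 0 0 2 0 0 0; 0 0 0.7 0 0 0; 0 0 0 0 0 0"}}

```text
time: 28.7
tool_pos: [0.6365, 0.2326, 0.0891]
ee_rot: [3.14, 0.003, -0.116]
wrist_force: [0.9, -0.4, -2.8]
width: 0.0496
```

Emit:
{"fn": "step_arm", "kwargs": {"increments": "0 0 0 0 0 0; 0 0 0.2 0 0 0; 0 0 0.2 0 0 0; 0 0 0 0 0 0; 0 0 0 0 0 0"}}

```text
time: 29.2
tool_pos: [0.6373, 0.2333, 0.0868]
ee_rot: [-3.142, -0.0, -0.115]
wrist_force: [0.5, 0.2, -1.9]
width: 0.05
```

Emit:
{"fn": "step_arm", "kwargs": {"increments": "0 0 0.2 0 0 0; 0 0 0.1 0 0 0; 0 0 0 0 0 0; 0 0 0 0 0 0"}}

```text
time: 29.6
tool_pos: [0.6372, 0.2332, 0.0834]
ee_rot: [3.142, -0.0, -0.115]
wrist_force: [1.0, 0.4, -2.5]
width: 0.0499
```

Emit:
{"fn": "step_arm", "kwargs": {"increments": "0 0 0.1 0 0 0; 0 0 0 0 0 0; 0 0 0 0 0 0"}}

```text
time: 29.9
tool_pos: [0.6373, 0.2332, 0.0834]
ee_rot: [-3.141, -0.001, -0.115]
wrist_force: [-1.1, -1.1, 3.6]
width: 0.05
```

Emit:
{"fn": "step_arm", "kwargs": {"increments": "0 0 0 0 0 0; 0 0 0 0 0 0; 0 0 0 0 0 0; 0 0 0 0 0 0; 0 0 0 0 0 0", "claw": -1}}

```text
time: 30.4
tool_pos: [0.6372, 0.2332, 0.0822]
ee_rot: [3.141, 0.0, -0.115]
wrist_force: [0.1, -1.1, 0.3]
width: 0.0864
```

Emit:
{"fn": "step_arm", "kwargs": {"increments": "0 0 -2 0 0 0; 0 0 -4 0 0 0; 0 0 -4 0 0 0; 0 0 -1 0 0 0; 0 0 0 0 0 -0.048"}}

```text
time: 30.9
tool_pos: [0.6387, 0.2337, 0.1962]
ee_rot: [-3.139, -0.006, -0.066]
wrist_force: [1.5, 0.7, -0.3]
width: 0.0936
```

Emit:
{"fn": "step_arm", "kwargs": {"increments": "-0.9 3.8 0 0 0 0; -0.9 3.8 0 0 0 0; -0.9 3.8 0 0 0 0; -0.9 3.8 0 0 0 0; -0.9 3.8 0 0 0 0"}}

```text
time: 31.4
tool_pos: [0.5785, 0.0453, 0.1914]
ee_rot: [3.141, 0.001, -0.067]
wrist_force: [0.7, -0.6, -0.6]
width: 0.094
```

Emit:
{"fn": "step_arm", "kwargs": {"increments": "-1 3.8 0 0 0 0; 0 0 2 0 0 0; 0 0 0 0 0 0; 0 0 0 0 0 0; 0 0 0 0 0 0"}}

```text
time: 31.9
tool_pos: [0.5674, 0.0101, 0.1728]
ee_rot: [-3.142, -0.0, -0.066]
wrist_force: [1.0, -0.5, 1.1]
width: 0.0937
```

```bash
python3 - <<'E'
from h import *;import cv2
o=get_obs();print(o['tool_pos'],o['ee_rot'])
w=snapshot('wrist')[:,:,::-1]
t=snapshot('scene')[100:300,250:550,::-1]
cv2.imwrite('pics/w5.png',np.vstack([cv2.resize(w,(480,300)),cv2.resize(t,(450,300),interpolation=cv2.INTER_CUBIC)[:, :450]][0:1]+[np.pad(cv2.resize(t,(450,300),interpolation=cv2.INTER_CUBIC),((0,0),(0,30),(0,0)))]))
E
```

```text
[0.56736256 0.01013217 0.17277365] [-3.14153206e+00 -4.12418676e-04 -6.60430025e-02]
```

View pics/w5.png

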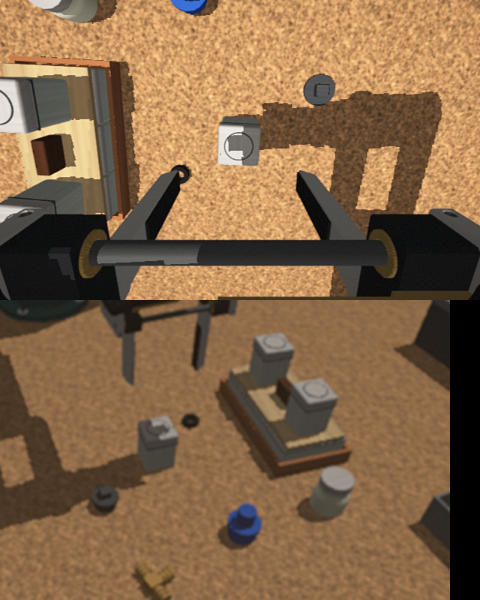

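Both light tins stand upright on the board, one either side of the batten, at about (272,360) and (312,405) in the scene crop. The heavy tin is centred between the fingers at (239,147) in the wrist view. I'll grip it and raise it.

Emit:
{"fn": "step_arm", "kwargs": {"increments": "0 0 4 0 0 0; 0 0 4 0 0 0; 0 0 4 0 0 0; 0 0 1.6 0 0 0; 0 0 0.8 0 0 0"}}

```text
time: 32.5
tool_pos: [0.5657, 0.0101, 0.0262]
ee_rot: [3.142, 0.004, -0.066]
wrist_force: [0.4, -0.5, 0.9]
width: 0.094
```

Emit:
{"fn": "step_arm", "kwargs": {"increments": "0 0 0 0 0 0; 0 0 0 0 0 0; 0 0 0 0 0 0; 0 0 0 0 0 0"}}

```text
time: 32.9
tool_pos: [0.5682, 0.0094, 0.0302]
ee_rot: [3.141, -0.003, -0.067]
wrist_force: [-1.2, -0.1, 0.8]
width: 0.0936
```

Emit:
{"fn": "step_arm", "kwargs": {"increments": "0 0 0 0 0 0; 0 0 0 0 0 0; 0 0 0 0 0 0; 0 0 0 0 0 0; 0 0 0 0 0 0", "claw": 1}}

```text
time: 33.4
tool_pos: [0.567, 0.0094, 0.0284]
ee_rot: [3.142, 0.0, -0.067]
wrist_force: [-0.5, 0.4, -0.3]
width: 0.0574
```

Emit:
{"fn": "step_arm", "kwargs": {"increments": "0 0 0 0 0 0; 0 0 0 0 0 0; 0 0 0 0 0 0"}}

```text
time: 33.7
tool_pos: [0.5669, 0.0093, 0.0284]
ee_rot: [3.141, 0.0, -0.067]
wrist_force: [-0.2, -1.0, -0.8]
width: 0.0505
```

Emit:
{"fn": "step_arm", "kwargs": {"increments": "0 0 -1 0 0 0; 0 0 -3 0 0 0; 0 0 -4 0 0 0; 0 0 -4 0 0 0; 0 0 -4 0 0 0"}}

```text
time: 34.2
tool_pos: [0.5659, 0.0096, 0.1889]
ee_rot: [-3.142, 0.003, -0.067]
wrist_force: [1.4, 0.4, -5.4]
width: 0.0503
```

Emit:
{"fn": "step_arm", "kwargs": {"increments": "0 0 -4 0 0 0; 0 0 -4 0 0 0; 0 0 -2 0 0 0; 0 0 0 0 0 0; 0 0 0 0 0 0"}}

```text
time: 34.7
tool_pos: [0.5665, 0.0095, 0.2871]
ee_rot: [-3.142, 0.002, -0.067]
wrist_force: [0.1, -0.7, -5.7]
width: 0.0501
```

Emit:
{"fn": "step_arm", "kwargs": {"increments": "0 0 0 0 0 0; 0 0 0 0 0 0; 0 0 0 0 0 0; 0 0 0 0 0 0; 0 0 0 0 0 0"}}

```text
time: 35.2
tool_pos: [0.5669, 0.0094, 0.2881]
ee_rot: [3.142, 0.001, -0.067]
wrist_force: [-0.3, 0.1, -5.1]
width: 0.0502
```

Emit:
{"fn": "step_arm", "kwargs": {"increments": "0 0 0 0 0 0; 0 0 0 0 0 0; 0 0 0 0 0 0; 0 0 0 0 0 0; 0 0 0 0 0 0"}}

```text
time: 35.7
tool_pos: [0.567, 0.0094, 0.2885]
ee_rot: [3.142, -0.0, -0.067]
wrist_force: [-0.9, 1.1, -6.3]
width: 0.0504
```

```bash
python3 - <<'E'
from h import *;import cv2
o=get_obs();print(o['tool_pos'],o['wrist_force'],o['width'],abs(o['qvel']).max())
w=snapshot('top')[120:280,170:430,::-1]; t=snapshot('scene')[60:300,250:550,::-1]
cv2.imwrite('pics/w6.png',np.vstack([cv2.resize(w,(455,280),interpolation=cv2.INTER_CUBIC),cv2.resize(t,(455,300),interpolation=cv2.INTER_CUBIC)]))
E
```

```text
[0.56700765 0.00942672 0.28850434] [-0.94718421  1.11452168 -6.3034657 ] 0.05041962472890537 0.0016583533515165286
```

View pics/w6.png

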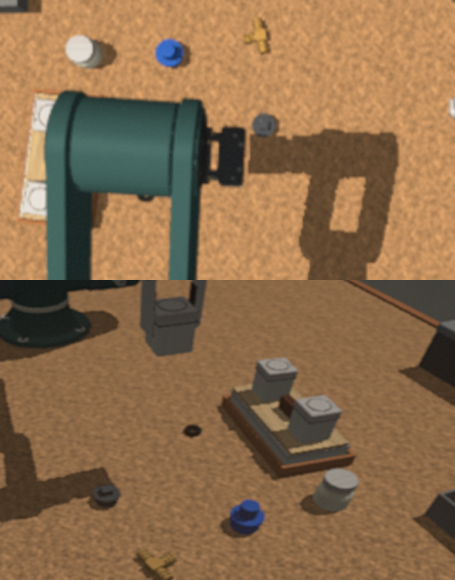

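The heavy tin is held up at (172,325) in the scene view and the arm is still. Its centre is at about 0.295 m. Both light tins are upright on the board and the fittings haven't moved. I'm handing in.

```bash
python3 -c "
from bench import *
print(close_job())"
```

```text
the job is handed in; nothing more can be done
None
```

The job is handed in at about 36 s of the 72 s allowed; no verdict was reported.

- **Board:** I laid it flat on the layer of tins and released it. A close look put it about 3 mm off the middle and within 0.01 rad of square.
- **Hefting:** the middle tin reads about 5.2–5.5 N, so it is the heavy one. The near tin reads about 2.6 N and the far tin about 2 N. Single readings vary by about ±0.6 N, which is too little to confuse heavy with light.
- **Light tins:** they stand upright on the board at about ±65 mm either side of the batten, both released.
- **Heavy tin:** it was hefted first, so I set it back in its place and picked it up last. It is gripped upright with its centre at about 0.295 m, and joint speeds were below 0.002 rad/s.

The last pictures show the jar, fittings and grommet in place; the spanner was mostly outside those crops, but the arm didn't go near it after the board was moved. The arm hid part of the board in the final top view, so the check on the standing tins rests on the scene camera and the tool poses at release. No check failed or disagreed.

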